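# Put the mixed-up container lids back on their own containers

### The job

The lids of the three food containers on the kitchen bench have been mixed up: each lies on the wrong container. Put every lid on the container of its own shape, dropped fully home and flat on the rim, resting the lid that has to wait on the free white board meanwhile. Do not knock over or push about the squeeze bottle, the pepper mill and the shaker standing around.

Things in the scene. Friction and masses are not known exactly. Their poses are not given: they have to be found in the camera images.
- lid_oblong_grip (a point): Oblong steel lid (mm): plate 176 (x) by 104 (y), 4 thick; plug under it 142 by 70, 10 deep, enters its mouth with 7 play a side. Strap handle along x on top: 84 long, 12 wide, 8 high, gap under it. 0.16-0.33 kg. Point: on its axis, mid-grip, 26 above the plate, 40 above the plug's underside. x along the long side, z up. Starts flat on the round pot, not dropped in.
- lid_square_grip (a point): Square steel lid (mm): plate 128 by 128, 4 thick; plug under it 94 by 94, 10 deep, enters its mouth with 7 play a side. Strap handle along x on top: 70 long, 12 wide, 8 high, gap under it. 0.16-0.33 kg. Point: on its axis, mid-grip, 26 above the plate, 40 above the plug's underside. x and y along its sides, z up; fits in any quarter turn. Starts flat on the oblong pan, not dropped in.
- lid_round_grip (a point): Round steel lid (mm): plate 152 in diameter, 4 thick; plug under it 118 in diameter, 10 deep, enters its mouth with 7 play a side. Knob on top 32 in diameter, 20 high, on a stem. 0.16-0.33 kg. Point: on its axis, mid-grip, 26 above the plate, 40 above the plug's underside. z up; turn is free. Starts flat on the square pan, not dropped in.
- pan_oblong: Oblong steel food pan: rim 180 (x) by 108 (y), mouth 156 by 84, rim top 65 above the bench. Origin: centre of its underside, on the bench; z up. Fixed (full and heavy). x along the long side. At the start the square lid lies across it. (all sizes in mm)
- pan_square: Square steel food pan: rim 132 by 132, mouth 108 by 108, rim top 80 above the bench. Origin: centre of its underside, on the bench; z up. Fixed (full and heavy). x and y along its sides. At the start the round lid lies on it, its corners showing. (all sizes in mm)
- pot_round: Round steel pot with two small loop ears at the sides (to 97 from the centre along x, below the rim): rim 156 in diameter, mouth 132 in diameter, rim top 95 above the bench. Origin: centre of its underside, on the bench; z up. Fixed (full and heavy). At the start the oblong lid lies across it. (all sizes in mm)
- board: Small white plastic chopping board, 200 (x) by 150 (y) by 15 thick, free at the start: the spare place. Origin: centre of its underside, on the bench; its top is 15 above. Fixed (all sizes in mm)
- squeeze: Bystander: squeeze bottle with a white nozzle, 54 in diameter, 148 tall, standing loose. Origin: centre of its underside (all sizes in mm)
- mill: Bystander: dark wooden pepper mill, 54 in diameter, 138 tall, standing loose. Origin: centre of its underside (all sizes in mm)
- shaker: Bystander: steel shaker, 60 in diameter, 99 tall, standing loose. Origin: centre of its underside (all sizes in mm)

How it is judged:
On the way:
1. one lid lies flat and released on the white board (((x of lid_oblong_grip in the frame of board between -0.09 and 0.09 m and y of lid_oblong_grip in the frame of board between -0.07 and 0.07 m and z of lid_oblong_grip in the frame of board below 0.06 m and angle between lid_oblong_grip's own z axis and vertical below 0.1 rad and contact force between the fingers and lid_oblong below 0.2 N) or (x of lid_square_grip in the frame of board between -0.09 and 0.09 m and y of lid_square_grip in the frame of board between -0.07 and 0.07 m and z of lid_square_grip in the frame of board below 0.06 m and angle between lid_square_grip's own z axis and vertical below 0.1 rad and contact force between the fingers and lid_square below 0.2 N) or (x of lid_round_grip in the frame of board between -0.09 and 0.09 m and y of lid_round_grip in the frame of board between -0.07 and 0.07 m and z of lid_round_grip in the frame of board below 0.06 m and angle between lid_round_grip's own z axis and vertical below 0.1 rad and contact force between the fingers and lid_round below 0.2 N))), for 0.2 s.
At the end, for the whole second after the job is handed in: Each lid lies on the container of its own shape: centred within 12 mm, its plate within 4 mm of lying on the rim (so its plug has dropped into the mouth), tilted less than 0.06 rad, the oblong and square ones in line with their pans within 0.2 rad (the square in any quarter turn), all at rest (horizontal distance between lid_oblong_grip and pan_oblong below 0.012 m and z of lid_oblong_grip in the frame of pan_oblong below 0.099 m and angle between each of lid_oblong_grip, lid_square_grip, lid_round_grip's own z axis and vertical below 0.06 rad and linear speed of each of lid_oblong, lid_square, lid_round below 0.02 m/s and angle between the x axis of lid_oblong_grip and the x axis of pan_oblong, either way round below 0.2 rad and horizontal distance between lid_square_grip and pan_square below 0.012 m and z of lid_square_grip in the frame of pan_square below 0.114 m and (angle between the x axis of lid_square_grip and the x axis of pan_square, either way round below 0.2 rad or angle between the y axis of lid_square_grip and the x axis of pan_square, either way round below 0.2 rad) and horizontal distance between lid_round_grip and pot_round below 0.012 m and z of lid_round_grip in the frame of pot_round below 0.129 m); the robot touches nothing.
It fails at once if the squeeze bottle is knocked over or pushed more than 40 mm (distance of squeeze from where it was at the start of the episode above 0.04 m or angle between squeeze's own z axis and vertical above 0.5 rad).
It fails at once if the pepper mill is knocked over or pushed more than 40 mm (distance of mill from where it was at the start of the episode above 0.04 m or angle between mill's own z axis and vertical above 0.5 rad).
It fails at once if the shaker is knocked over or pushed more than 40 mm (distance of shaker from where it was at the start of the episode above 0.04 m or angle between shaker's own z axis and vertical above 0.5 rad).
It also fails if it takes over 136 s, if anything falls off the work surface, if the arm or the gripper's body presses on something with over 40 N, if the wrist force passes 120 N, or if a joint passes its speed limit or range.

### The arm

A 6-joint arm with a two-finger parallel gripper is mounted at the origin on the work surface. World frame = base frame: x ahead of the robot, y to its left, z up, the work surface at z = 0. Lengths are in m, angles in rad, forces in N, time in s.
With the tool pointing down it reaches from about 0.325 to 0.85 m from the base axis. Payload 4.4 kg.
Tool frame: the origin (TCP) lies at the very end of the fingers, on their centre line; the grasp point (between the pads) lies 19 mm behind it; z points along the fingers, x is the direction in which the jaws open and shut, and the axes are right-handed (so a half turn about z gives the same grasp; the last joint's range is limited). The gripper opens to 94 mm and grips with 3 to 60 N. Pads are 16 mm wide; open, the fingers measure 119 mm over their backs; the gripper's body (75 mm by 177 mm) begins 78 mm behind the grasp point.
Start: joints at [1.085, 0.207, 1.542, -0, 1.393, -0.15], TCP at [0.189, 0.543, 0.205] pointing down, gripper open.
Joint ranges: [-2.73, 2.73], [-0.86, 2.22], [0.23, 2.46], [-1.11, 4.25], [0.08, 2.63], [-2.82, 2.82]. Speed limits (rad/s): [2.79, 2.79, 3.14, 3.14, 3.14, 3.14].

### API

Orientations are given as a unit quaternion [w, x, y, z].
In Python, from plant import read_state, read_camera, calibration, job_done, outline_of, mark_of gives the robot as it stands.
- The arm moves only by the shell command python3 -m handwheel 'ROWS' [OPENING] [FORCE]. ROWS is JSON, a list of rows, each an object with "linear": the shift along the world's x, y, z in mm, a list of three; "spin": the turn about the world's z in degrees. In form: [{"linear": [dx, dy, dz], "spin": spin}, ...]. A call has 1 to 12 rows; each row shifts and turns the commanded pose from where the row before left it; what a row does not reach is not made up. A row lasts 1/10 s, in which the tool goes at most 50 mm and 8.59 degrees, less where a joint would pass 70% of its speed; a pose out of reach is approached as far as the arm can. A call with a gripper value outside its range is refused whole. OPENING is the finger opening in mm, from 0 to 94, set as the call begins (- or left out, the last holds). The fingers move at their own pace and stop on an object; FORCE is the grip in N (left out, the last holds). Time passes only in rows, so rows that do not move let the fingers close. It gives the time, the measured TCP pose, the force and the opening at its end, in the units of the state.
- read_state(): the state, without advancing time (a new reading comes with each control period).
- read_camera(name): name is "side" or "top"; returns the picture (420x560x3 uint8, red, green, blue); there is no depth.
- calibration(name): a dict with "intrinsics" (3x3 intrinsics, pixels), "world_from_camera" (4x4, takes a point from camera to world coordinates). Camera axes: x right, y up, looking along -z (the intrinsics and any distortion apply to the point x, -y, -z); pixel columns grow to the right and rows downward; lengths in m; the calibration is good to about 2 mm. A picture is of the moment at which its call begins. calibration takes no time and is no camera call.
- job_done(): hands the job in, once; it reports no verdict.
Trained networks look in the newest picture that a camera, given by its name, has taken for a name from the list of things; names that differ only in an ending like _2 or _b are one class to them, and where a whole thing is asked for, a point or a joint stands for the part that bears it (a point fixed in the world has none). Each returns a list of dicts, best first, with "score" (0 to 1); they miss things now and then, are a little off and sometimes report something else, mostly with a low value. They report only what shows in the picture. A call takes as long as a camera call.
- outline_of(target, camera): "pixels" (420x560 bool, what is visible of it) and "box" ([left, top, right, bottom] in pixels, round what is visible of it).
- mark_of(target, camera): "uv" ([column, row] in pixels: a listed point, or the origin of a listed thing).
The state is a dict: "t": time; "joints": joint angles; "dq": joint speeds; "joint_efforts": joint torques, N m; "eef_pos": TCP position; "orientation": TCP orientation; "ft_force": force on the tool from outside, world axes, zero at the start; "torque": the same for the moment, N m; "grip_width": opening from 0.0 (shut) to 1.0 (fully open).
Only numpy, scipy, OpenCV 4.12 (cv2) and the standard library are available. Lean on these libraries where they do the work, as an engineer would, in place of code of your own. Each camera call takes 0.05 s, during which the arm holds its last target.

## Working session

There is one attempt and no reset: what is moved stays moved. The work goes in short steps, Python scripts to look and compute and a shell command to move; the robot and the scene stay as the last step left them, time stands still between calls to the robot, and variables do not carry over. Pictures are saved under pics/ and viewed, and the job is handed in when it is done.

```bash
ls; mkdir -p pics; python3 - <<'E'
from plant import *
import cv2
s=read_state(); print({k:s[k] for k in('t','eef_pos','orientation','grip_width')})
for n in('top','side'):
    cv2.imwrite(f'pics/{n}0.png',read_camera(n)[:,:,::-1]); print(n,calibration(n))
    for t in ['lid_oblong_grip','lid_square_grip','lid_round_grip','pan_oblong','pan_square','pot_round','board','squeeze','mill','shaker']:
        m=mark_of(t,n); print(t,[(x['uv'],round(x['score'],2)) for x in m[:2]])
print(read_state()['t'])
E
```

```text
pics
{'t': 0.0, 'eef_pos': array([0.18912193, 0.54216774, 0.20431122]), 'orientation': array([ 5.10583540e-04,  8.15319106e-01,  5.79010819e-01, -9.82937536e-04]), 'grip_width': 0.997848947322518}
top {'intrinsics': array([[478.13945808,   0.        , 281.85351946],
       [  0.        , 478.13945808, 207.90995515],
       [  0.        ,   0.        ,   1.        ]]), 'world_from_camera': array([[ 0.01607911,  0.98300266, -0.18288584,  0.32171184],
       [-0.99963128,  0.01980678,  0.0185741 ,  0.00793833],
       [ 0.02188077,  0.18251975,  0.98295868,  1.37756266],
       [ 0.        ,  0.        ,  0.        ,  1.        ]])}
lid_oblong_grip [([142.2, 246.0], 0.73), ([321.5, 266.4], 0.72)]
lid_square_grip [([318.4, 265.6], 0.44)]
lid_round_grip [([223.1, 199.0], 0.97)]
pan_oblong []
pan_square []
pot_round [([156.7, 252.3], 0.72), ([279.2, 151.0], 0.22)]
board [([402.7, 247.8], 0.74)]
squeeze [([283.0, 153.7], 0.7)]
mill [([224.4, 262.5], 0.73), ([219.1, 201.1], 0.42)]
shaker [([319.6, 265.7], 0.89)]
side {'intrinsics': array([[476.12587504,   0.        , 282.53621475],
       [  0.        , 476.12587504, 212.56224067],
       [  0.        ,   0.        ,   1.        ]]), 'world_from_camera': array([[ 0.99806522,  0.01727011, -0.05972906,  0.48901692],
       [-0.05771395,  0.61467662, -0.78666496, -0.9215311 ],
       [ 0.02312827,  0.78859014,  0.61448408,  0.81695946],
       [ 0.        ,  0.        ,  0.        ,  1.        ]])}
lid_oblong_grip [([235.2, 131.8], 0.79)]
lid_square_grip [([307.9, 249.6], 0.74)]
lid_round_grip [([291.6, 171.7], 0.94)]
pan_oblong [([311.3, 279.5], 0.6)]
pan_square [([290.9, 209.1], 0.78), ([222.9, 280.5], 0.65)]
pot_round [([238.0, 172.2], 0.91)]
board [([246.5, 370.9], 0.57)]
squeeze [([354.8, 244.0], 0.57), ([247.8, 373.4], 0.39)]
mill [([224.9, 211.5], 0.8), ([238.0, 169.5], 0.5)]
shaker [([223.6, 279.2], 0.96)]
1.1
```

View pics/top0.png

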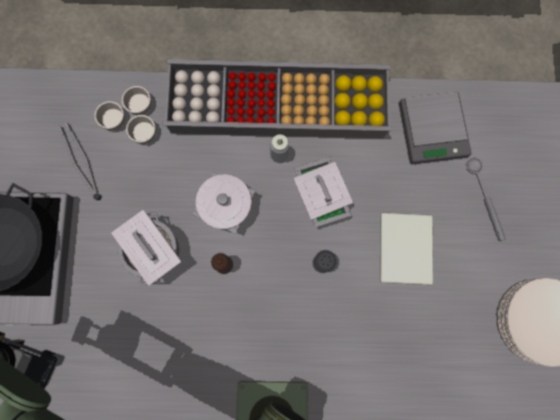

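View pics/side0.png

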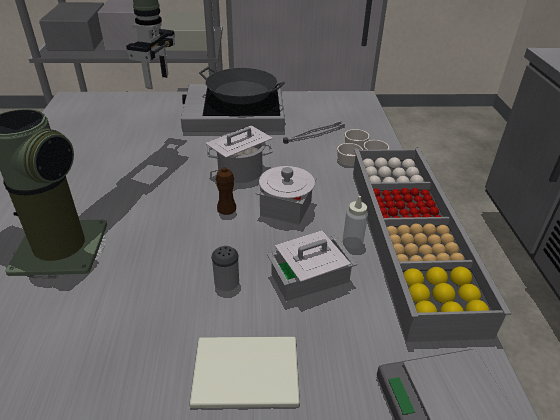

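```bash
cat > h.py <<'E'
import numpy as np, cv2
from plant import *
def ray(n,uv):
    c=calibration(n);K=c['intrinsics'];T=c['world_from_camera']
    d=np.linalg.inv(K)@[uv[0],uv[1],1.]; d=np.array([d[0],-d[1],-d[2]])
    return T[:3,3],T[:3,:3]@d
def at(n,uv,z):
    o,d=ray(n,uv); return (o+d*(z-o[2])/d[2])
def proj(n,P):
    c=calibration(n);K=c['intrinsics'];T=c['world_from_camera']
    p=T[:3,:3].T@(np.asarray(P,float)-T[:3,3]); q=K@[p[0],-p[1],-p[2]]; return q[:2]/q[2]
def tri(a,b):
    o1,d1=ray('top',a);o2,d2=ray('side',b)
    A=np.zeros((3,3));r=np.zeros(3)
    for o,d in((o1,d1),(o2,d2)):
        d=d/np.linalg.norm(d);P=np.eye(3)-np.outer(d,d);A+=P;r+=P@o
    x=np.linalg.solve(A,r); return x
E
python3 - <<'E'
from h import *
np.set_printoptions(precision=4,suppress=True)
mk={}
for t,u,v,z in [('oblong',(142.2,246),(235.2,131.8),.135),('square',(318.4,265.6),(307.9,249.6),.105),('round',(223.1,199),(291.6,171.7),.12)]:
    print(t,at('top',u,z),at('side',v,z),tri(u,v))
for t,v,z in [('pan_oblong',(311.3,279.5),0),('pan_square',(290.9,209.1),0),('pot_round',(238,172.2),0),('board',(246.5,370.9),0),('mill',(224.9,211.5),0),('shaker',(223.6,279.2),0),('squeeze',(354.8,244),0)]:
    print(t,at('side',v,z))
print(at('top',(407.,248),.015),at('top',(402.7,247.8),0))
top=cv2.imread('pics/top0.png')
cv2.imwrite('pics/topc.png',cv2.resize(top[130:295,90:370],None,fx=2.8,fy=2.8,interpolation=cv2.INTER_CUBIC))
for n in('top','side'):
  for t in ['lid_oblong_grip','lid_square_grip','lid_round_grip','pan_oblong','pan_square','pot_round','board']:
    m=outline_of(t,n)
    for o in m[:2]:
        print(n,t,round(o['score'],2),o['box'],o['pixels'].sum())
    if m: np.save(f'pics/{n}_{t}.npy',m[0]['pixels'])
E
```

```text
oblong [0.4453 0.3444 0.135 ] [0.4374 0.3444 0.135 ] [0.4413 0.3435 0.1362]
square [ 0.4048 -0.1156  0.105 ] [ 0.6067 -0.145   0.105 ] [ 0.5073 -0.1264  0.0883]
round [0.5768 0.1419 0.12  ] [0.5913 0.1479 0.12  ] [0.5837 0.1421 0.1221]
pan_oblong [ 0.6217 -0.1353 -0.    ]
pan_square [0.5929 0.1395 0.    ]
pot_round [0.4412 0.3328 0.    ]
board [ 0.469 -0.376  0.   ]
mill [0.408  0.1337 0.    ]
shaker [ 0.4147 -0.127   0.    ]
squeeze [ 0.7479 -0.0131  0.    ]
[ 0.4654 -0.379   0.015 ] [ 0.4673 -0.3707  0.    ]
top lid_oblong_grip 0.73 [111.3, 209.8, 180.9, 282.8] 2709
top lid_square_grip 0.85 [294.8, 162.2, 352.5, 219.8] 2021
top lid_round_grip 0.96 [196.0, 175.5, 251.4, 228.5] 2325
top pan_oblong 0.7 [295.4, 154.1, 348.8, 228.3] 703
top pan_square 0.61 [192.0, 169.3, 254.6, 229.2] 192
top pot_round 0.56 [120.1, 221.4, 179.6, 276.4] 536
side lid_oblong_grip 0.89 [203.7, 127.0, 270.5, 156.3] 1042
side lid_square_grip 0.71 [274.6, 233.6, 348.1, 282.5] 2108
side lid_round_grip 0.97 [259.9, 164.5, 315.4, 197.8] 1426
side lid_round_grip 0.26 [205.4, 125.4, 270.7, 156.9] 1040
side pan_oblong 0.61 [265.9, 238.3, 358.3, 300.4] 2000
side pan_square 0.79 [261.1, 188.6, 312.7, 226.3] 1325
side pan_square 0.65 [210.7, 244.7, 235.6, 289.4] 1077
side pot_round 0.89 [207.6, 141.9, 273.9, 184.4] 1320
side board 0.6 [191.8, 335.6, 299.4, 406.9] 7437
```

View pics/topc.png

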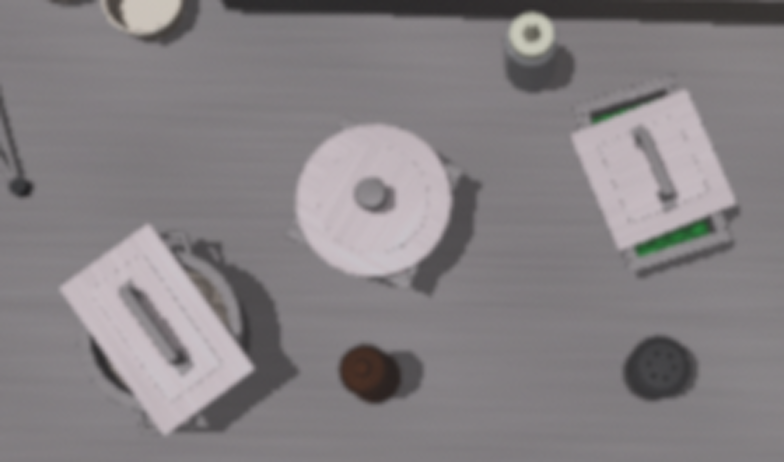

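```bash
python3 - <<'E'
from h import *
np.set_printoptions(precision=4,suppress=True)
for t,z in [('oblong',.109),('square',.079),('round',.094)]:
  for n in('top','side'):
    m=np.load(f'pics/{n}_lid_{t}_grip.npy').astype(np.uint8)
    c=max(cv2.findContours(m,0,cv2.CHAIN_APPROX_NONE)[0],key=cv2.contourArea).reshape(-1,2)
    w=np.array([at(n,p,z)[:2] for p in c],np.float32)
    print(t,n,'rect',cv2.minAreaRect(w*1000),'circ',cv2.minEnclosingCircle(w*1000),'ell',cv2.fitEllipse(w*1000))
m=np.load('pics/side_board.npy').astype(np.uint8)
c=max(cv2.findContours(m,0,1)[0],key=cv2.contourArea).reshape(-1,2)
print('board',cv2.minAreaRect(np.array([at('side',p,.015)[:2] for p in c],np.float32)*1000))
m=cv2.imread('pics/top0.png'); b=cv2.inRange(m[205:290,375:440],(170,180,180),(255,255,255))
c=max(cv2.findContours(b,0,1)[0],key=cv2.contourArea).reshape(-1,2)+[375,205]
print('board',cv2.minAreaRect(np.array([at('top',p,.015)[:2] for p in c],np.float32)*1000))
E
```

```text
oblong top rect ((448.19024658203125, 343.895751953125), (182.42645263671875, 107.98224639892578), 39.74816131591797) circ ((448.28607177734375, 346.4064636230469), 99.00979614257812) ell ((448.9016418457031, 345.840087890625), (117.86335754394531, 212.75360107421875), 129.03909301757812)
oblong side rect ((447.2220458984375, 340.3870849609375), (176.09552001953125, 109.90644836425781), 38.806644439697266) circ ((445.40765380859375, 340.12164306640625), 97.7880859375) ell ((445.89599609375, 339.15057373046875), (115.92984008789062, 212.8545684814453), 128.7330780029297)
square top rect ((617.7545166015625, -128.1619873046875), (127.23733520507812, 129.28009033203125), 23.03317642211914) circ ((617.3963012695312, -129.73773193359375), 85.54568481445312) ell ((617.33837890625, -129.28875732421875), (145.48414611816406, 146.44285583496094), 44.144046783447266)
square side rect ((618.625, -131.74375915527344), (127.7013931274414, 127.03114318847656), 23.338279724121094) circ ((618.1285400390625, -131.77052307128906), 86.88433074951172) ell ((618.598876953125, -132.47653198242188), (142.08401489257812, 150.25418090820312), 123.23123168945312)
round top rect ((578.6171875, 144.779541015625), (147.70892333984375, 147.3435821533203), 1.2475016117095947) circ ((578.3348388671875, 145.14907836914062), 76.03583526611328) ell ((578.6918334960938, 145.09994506835938), (146.72303771972656, 148.13668823242188), 71.65363311767578)
round side rect ((576.86962890625, 143.26815795898438), (148.80604553222656, 151.46514892578125), 88.51017761230469) circ ((577.7399291992188, 142.3907928466797), 77.55583190917969) ell ((577.850341796875, 142.4484100341797), (149.24383544921875, 150.6429901123047), 128.77456665039062)
board ((467.4928283691406, -381.0519104003906), (159.23196411132812, 202.16148376464844), 88.17034149169922)
board ((465.7071228027344, -377.727294921875), (143.08056640625, 194.30807495117188), 88.24251556396484)
```

```bash
python3 -m handwheel '[{"linear":[0,0,25],"spin":0},{"linear":[15,-15,20],"spin":0},{"linear":[28,-28,0],"spin":0},{"linear":[28,-28,0],"spin":0},{"linear":[28,-28,0],"spin":0},{"linear":[28,-28,0],"spin":0},{"linear":[28,-28,0],"spin":0},{"linear":[28,-28,0],"spin":0},{"linear":[28,-28,0],"spin":0},{"linear":[28,-28,0],"spin":0},{"linear":[28,-28,0],"spin":0},{"linear":[28,-28,0],"spin":0}]' 94 30
python3 -m handwheel '[{"linear":[28,-28,0],"spin":0},{"linear":[28,-28,0],"spin":0},{"linear":[25,-28,0],"spin":0},{"linear":[10,-15,0],"spin":0},{"linear":[0,0,0],"spin":0},{"linear":[0,0,0],"spin":0}]'
```

```text
t: 3.0
eef_pos: [0.4855, 0.2466, 0.2506]
orientation: [0.0, 0.815, 0.579, 0.0]
ft_force: [0.3, 0.6, -0.5]
grip_width: 1.002
t: 3.6
eef_pos: [0.5747, 0.1496, 0.2503]
orientation: [-0.001, 0.815, 0.579, -0.0]
ft_force: [0.5, 0.6, 0.3]
grip_width: 0.998
```

```bash
python3 -m handwheel '[{"linear":[3,-6,-30],"spin":0},{"linear":[0,0,-35],"spin":0},{"linear":[0,0,-30],"spin":0},{"linear":[0,0,-25],"spin":0},{"linear":[0,0,-15],"spin":0},{"linear":[0,0,-12],"spin":0},{"linear":[0,0,0],"spin":0}]'
python3 - <<'E'
from h import *
a=read_camera('side'); b=read_camera('top')
cv2.imwrite('pics/g1.png',np.hstack([cv2.resize(a[100:250,200:400],None,fx=2,fy=2),cv2.resize(b[130:280,130:330],None,fx=2,fy=2)])[:,:,::-1])
E
```

```text
t: 4.3
eef_pos: [0.5771, 0.1437, 0.1022]
orientation: [-0.001, 0.815, 0.579, -0.001]
ft_force: [0.6, -0.7, -0.1]
grip_width: 0.996
```

View pics/g1.png

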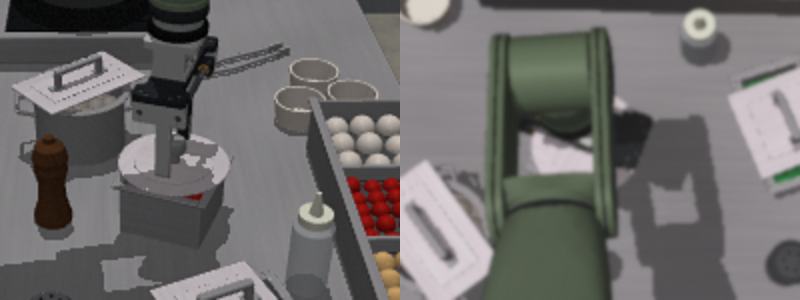

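The fingers straddle the knob (side crop, about 175,150). Close and lift.

```bash
python3 -m handwheel '[{"linear":[0,0,0],"spin":0},{"linear":[0,0,0],"spin":0},{"linear":[0,0,0],"spin":0},{"linear":[0,0,0],"spin":0},{"linear":[0,0,0],"spin":0},{"linear":[0,0,0],"spin":0},{"linear":[0,0,0],"spin":0},{"linear":[0,0,0],"spin":0},{"linear":[0,0,0],"spin":0},{"linear":[0,0,0],"spin":0}]' 20 35
python3 -m handwheel '[{"linear":[0,0,5],"spin":0},{"linear":[0,0,15],"spin":0},{"linear":[0,0,25],"spin":0},{"linear":[0,0,30],"spin":0},{"linear":[0,0,30],"spin":0},{"linear":[0,0,30],"spin":0},{"linear":[0,0,15],"spin":0},{"linear":[0,0,0],"spin":0},{"linear":[0,0,0],"spin":0}]'
```

```text
t: 5.4
eef_pos: [0.5785, 0.1431, 0.1034]
orientation: [-0.0, 0.815, 0.579, 0.0]
ft_force: [0.3, 0.9, -1.0]
grip_width: 0.334
t: 6.3
eef_pos: [0.5779, 0.1428, 0.2526]
orientation: [-0.0, 0.815, 0.579, -0.001]
ft_force: [-0.6, -0.2, -2.6]
grip_width: 0.329
```

```bash
python3 -m handwheel '[{"linear":[-4,-15,0],"spin":0},{"linear":[-6,-28,0],"spin":0},{"linear":[-8,-36,0],"spin":0},{"linear":[-8,-38,0],"spin":0},{"linear":[-8,-38,0],"spin":0},{"linear":[-8,-38,0],"spin":0},{"linear":[-8,-38,0],"spin":0},{"linear":[-8,-38,0],"spin":0},{"linear":[-8,-38,0],"spin":0},{"linear":[-8,-38,0],"spin":0},{"linear":[-8,-38,0],"spin":0},{"linear":[-8,-38,0],"spin":0}]'
python3 -m handwheel '[{"linear":[-8,-38,0],"spin":0},{"linear":[-7,-34,0],"spin":0},{"linear":[-5,-24,0],"spin":0},{"linear":[-2,-10,0],"spin":0},{"linear":[0,0,0],"spin":0},{"linear":[0,0,0],"spin":0}]'
python3 - <<'E'
from h import *
a=read_camera('side'); b=read_camera('top')
cv2.imwrite('pics/s2.png',a[:,:,::-1]); cv2.imwrite('pics/t2.png',b[:,:,::-1])
E
```

```text
t: 7.5
eef_pos: [0.486, -0.2795, 0.2512]
orientation: [-0.002, 0.816, 0.579, -0.001]
ft_force: [0.4, 0.4, -2.8]
grip_width: 0.333
t: 8.1
eef_pos: [0.4661, -0.383, 0.2524]
orientation: [-0.001, 0.815, 0.579, 0.0]
ft_force: [-0.3, 0.0, -2.9]
grip_width: 0.333
```

View pics/s2.png

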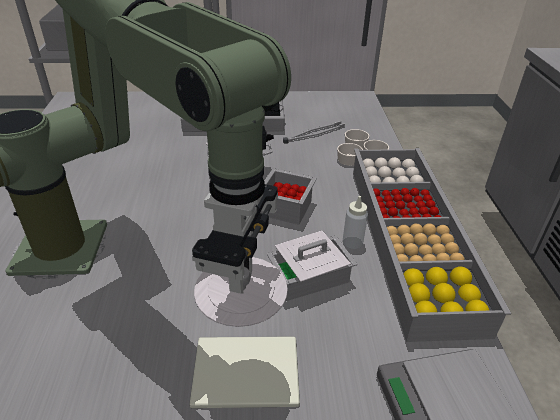

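View pics/t2.png

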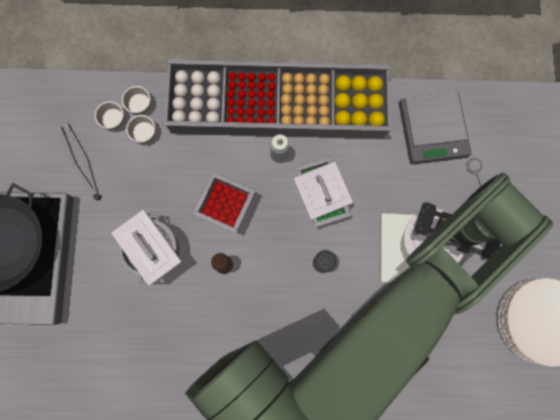

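```bash
python3 -m handwheel '[{"linear":[0,3,-20],"spin":0},{"linear":[0,0,-35],"spin":0},{"linear":[0,0,-40],"spin":0},{"linear":[0,0,-40],"spin":0},{"linear":[0,0,-30],"spin":0},{"linear":[0,0,-20],"spin":0},{"linear":[0,0,-15],"spin":0},{"linear":[0,0,-8],"spin":0},{"linear":[0,0,-4],"spin":0},{"linear":[0,0,0],"spin":0},{"linear":[0,0,0],"spin":0}]'
python3 -c "
from plant import *
print(read_state()['ft_force'],read_state()['eef_pos'])"
```

```text
t: 9.3
eef_pos: [0.4673, -0.3819, 0.0428]
orientation: [0.001, 0.815, 0.579, 0.0]
ft_force: [0.1, -0.7, -3.2]
grip_width: 0.332
[ 0.1137019  -0.67747388 -3.15002403] [ 0.46731357 -0.38191675  0.042773  ]
```

```bash
python3 - <<'E'
from h import *
for n in('top',):
  for t,z,k in [('pan_square',.08,1)]:
    o=outline_of(t,n)
    for q in o[:2]:
        c=max(cv2.findContours(q['pixels'].astype(np.uint8),0,cv2.CHAIN_APPROX_NONE)[0],key=cv2.contourArea).reshape(-1,2)
        print(t,n,q['score'],q['box'],cv2.minAreaRect(np.array([at(n,p,z)[:2] for p in c],np.float32)*1000))
im=cv2.imread('pics/t2.png')
cv2.imwrite('pics/sq.png',cv2.resize(im[165:240,185:265],None,fx=7,fy=7,interpolation=cv2.INTER_CUBIC))
im=cv2.imread('pics/s2.png')
E
```

```text
pan_square top 0.77 [192.3, 170.1, 255.7, 230.9] ((577.6846313476562, 146.0146484375), (134.03416442871094, 132.38504028320312), 66.4526596069336)
pan_square top 0.28 [308.0, 249.7, 337.6, 273.9] ((419.8896484375, -133.89675903320312), (57.03479766845703, 67.6996078491211), 45.5322151184082)
```

View pics/sq.png

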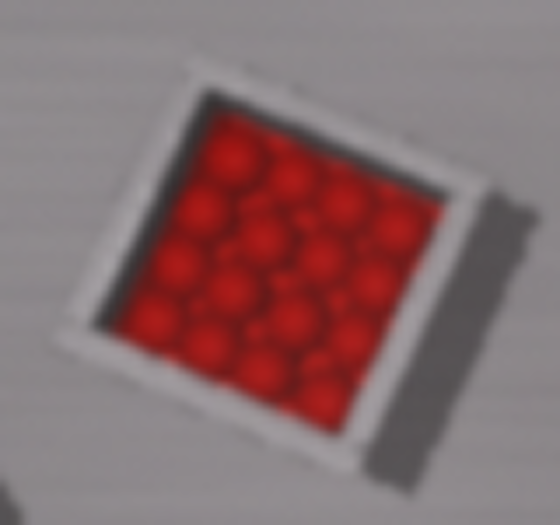

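```bash
python3 -m handwheel '[{"linear":[0,0,-2],"spin":0},{"linear":[0,0,-1],"spin":0},{"linear":[0,0,0],"spin":0},{"linear":[0,0,0],"spin":0}]'
```

```text
t: 9.75
eef_pos: [0.4664, -0.3811, 0.0384]
orientation: [-0.0, 0.815, 0.579, -0.0]
ft_force: [0.4, -0.3, -3.5]
grip_width: 0.333
```

Release within about a millimetre of contact, then rise.

```bash
python3 -m handwheel '[{"linear":[0,0,-1],"spin":0},{"linear":[0,0,0],"spin":0}]'
python3 -m handwheel '[{"linear":[0,0,0],"spin":0},{"linear":[0,0,0],"spin":0},{"linear":[0,0,0],"spin":0},{"linear":[0,0,0],"spin":0},{"linear":[0,0,0],"spin":0},{"linear":[0,0,0],"spin":0},{"linear":[0,0,0],"spin":0}]' 94
python3 -m handwheel '[{"linear":[0,0,10],"spin":0},{"linear":[0,0,30],"spin":0},{"linear":[0,0,40],"spin":0},{"linear":[0,0,40],"spin":0},{"linear":[0,0,40],"spin":0},{"linear":[0,0,40],"spin":0},{"linear":[0,0,10],"spin":0},{"linear":[0,0,0],"spin":0}]'
```

```text
t: 9.95
eef_pos: [0.4665, -0.3812, 0.0384]
orientation: [-0.0, 0.815, 0.579, -0.0]
ft_force: [-2.3, 2.4, 3.7]
grip_width: 0.334
t: 10.65
eef_pos: [0.4665, -0.3811, 0.0374]
orientation: [-0.0, 0.815, 0.579, -0.0]
ft_force: [0.4, -0.6, -0.6]
grip_width: 0.893
t: 11.45
eef_pos: [0.4675, -0.3822, 0.2505]
orientation: [0.003, 0.815, 0.579, 0.0]
ft_force: [0.3, 0.1, -0.1]
grip_width: 0.997
```

```bash
python3 -m handwheel '[{"linear":[7,12,0],"spin":3},{"linear":[15,25,0],"spin":6},{"linear":[18,30,0],"spin":6},{"linear":[18,30,0],"spin":6},{"linear":[18,30,0],"spin":6},{"linear":[18,30,0],"spin":6},{"linear":[18,30,0],"spin":6},{"linear":[18,30,0],"spin":3},{"linear":[13,23,0],"spin":0},{"linear":[7,12,0],"spin":0},{"linear":[0,0,0],"spin":0},{"linear":[0,0,0],"spin":0}]'
python3 - <<'E'
from h import *
print(at('top',(323.6,189.6),.109), at('top',(90+640/2.8,130+130/2.8),.109)-at('top',(90+668/2.8,130+205/2.8),.109))
a=read_camera('side'); b=read_camera('top')
cv2.imwrite('pics/s3.png',a[:,:,::-1]); cv2.imwrite('pics/t3.png',b[:,:,::-1])
for t,z in [('pan_square',.08)]:
   for n in ('side','top'):
    o=outline_of(t,n)
    for q in o[:1]:
        c=max(cv2.findContours(q['pixels'].astype(np.uint8),0,cv2.CHAIN_APPROX_NONE)[0],key=cv2.contourArea).reshape(-1,2)
        print(t,n,q['score'],q['box'],cv2.minAreaRect(np.array([at(n,p,z)[:2] for p in c],np.float32)*1000))
E
```

```text
t: 12.65
eef_pos: [0.6156, -0.1292, 0.246]
orientation: [-0.001, 0.553, 0.833, -0.001]
ft_force: [-0.7, -0.5, -0.2]
grip_width: 0.999
[ 0.61074562 -0.12893012  0.109     ] [0.07416773 0.02729947 0.        ]
pan_square side 0.75 [258.0, 170.0, 316.5, 226.2] ((570.1404418945312, 101.50637817382812), (222.86233520507812, 149.33424377441406), 68.70262145996094)
pan_square top 0.67 [191.4, 171.1, 253.9, 228.3] ((578.9660034179688, 146.8057403564453), (136.5708770751953, 133.98046875), 66.47164154052734)
```

View pics/s3.png

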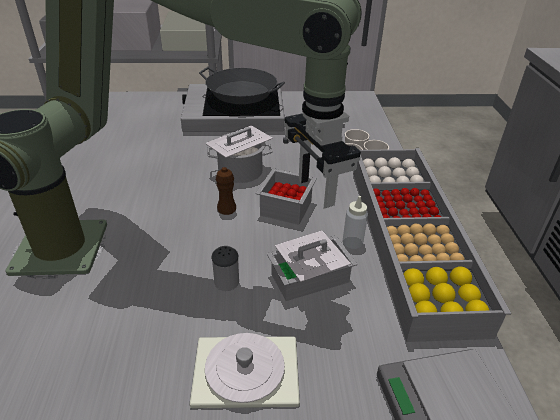

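View pics/t3.png

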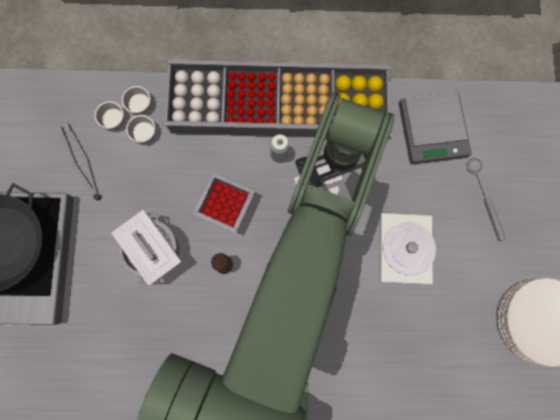

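```bash
python3 -m handwheel '[{"linear":[1,0,-20],"spin":0},{"linear":[0,0,-35],"spin":0},{"linear":[0,0,-35],"spin":0},{"linear":[0,0,-30],"spin":0},{"linear":[0,0,-20],"spin":0},{"linear":[0,0,-15],"spin":0},{"linear":[0,0,-5],"spin":0},{"linear":[0,0,0],"spin":0},{"linear":[0,0,0],"spin":0}]'
python3 - <<'E'
from h import *
a=read_camera('side')
cv2.imwrite('pics/g3.png',cv2.resize(a[150:310,240:400],None,fx=3.5,fy=3.5)[:,:,::-1])
E
```

```text
t: 13.75
eef_pos: [0.6185, -0.1297, 0.0889]
orientation: [0.001, 0.554, 0.833, 0.0]
ft_force: [-0.2, -0.7, -0.5]
grip_width: 0.999
```

View pics/g3.png

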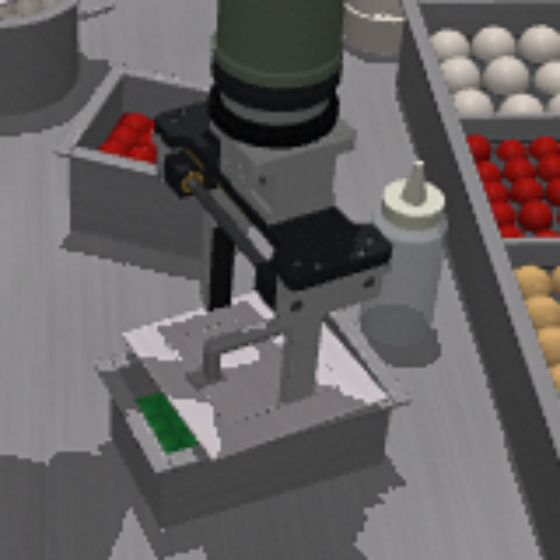

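```bash
python3 -m handwheel '[{"linear":[0,0,-3],"spin":0},{"linear":[0,0,0],"spin":0}]'
python3 -m handwheel '[{"linear":[0,0,0],"spin":0},{"linear":[0,0,0],"spin":0},{"linear":[0,0,0],"spin":0},{"linear":[0,0,0],"spin":0},{"linear":[0,0,0],"spin":0},{"linear":[0,0,0],"spin":0},{"linear":[0,0,0],"spin":0},{"linear":[0,0,0],"spin":0},{"linear":[0,0,0],"spin":0},{"linear":[0,0,0],"spin":0},{"linear":[0,0,0],"spin":0},{"linear":[0,0,0],"spin":0}]' 4 40
python3 -m handwheel '[{"linear":[0,0,5],"spin":0},{"linear":[0,0,15],"spin":0},{"linear":[0,0,25],"spin":0},{"linear":[0,0,30],"spin":0},{"linear":[0,0,30],"spin":0},{"linear":[0,0,30],"spin":0},{"linear":[0,0,20],"spin":0},{"linear":[0,0,10],"spin":0},{"linear":[0,0,0],"spin":0},{"linear":[0,0,0],"spin":0}]'
```

```text
t: 14.0
eef_pos: [0.6178, -0.1292, 0.085]
orientation: [0.0, 0.554, 0.833, 0.0]
ft_force: [-0.2, 0.0, 0.1]
grip_width: 1.002
t: 15.2
eef_pos: [0.6175, -0.1293, 0.0845]
orientation: [0.0, 0.554, 0.833, -0.0]
ft_force: [1.1, -1.0, -0.3]
grip_width: 0.123
t: 16.2
eef_pos: [0.6168, -0.1288, 0.2485]
orientation: [-0.001, 0.554, 0.833, -0.0]
ft_force: [-0.6, 0.7, -3.4]
grip_width: 0.121
```

```bash
python3 -m handwheel '[{"linear":[-2,14,0],"spin":-3},{"linear":[-4,28,0],"spin":-5},{"linear":[-5,34,0],"spin":-5},{"linear":[-5,34,0],"spin":-5},{"linear":[-5,34,0],"spin":-6},{"linear":[-5,34,0],"spin":-6},{"linear":[-5,34,0],"spin":-6},{"linear":[-4,30,0],"spin":-6},{"linear":[-3,20,0],"spin":-4},{"linear":[-1,12,0],"spin":0},{"linear":[0,0,0],"spin":0},{"linear":[0,0,0],"spin":0}]'
python3 - <<'E'
from h import *
s=read_state();print(s['eef_pos'],s['orientation'],np.degrees(2*np.arctan2(s['orientation'][2],s['orientation'][1])))
a=read_camera('side'); b=read_camera('top')
cv2.imwrite('pics/s4.png',a[:,:,::-1]); cv2.imwrite('pics/t4.png',b[:,:,::-1])
o=outline_of('pan_oblong','top')
for q in o[:1]:
    c=np.vstack(cv2.findContours(q['pixels'].astype(np.uint8),0,cv2.CHAIN_APPROX_NONE)[0]).reshape(-1,2)
    print(q['score'],q['box'],cv2.minAreaRect(np.array([at('top',p,.065)[:2] for p in c],np.float32)*1000))
E
```

```text
t: 17.4
eef_pos: [0.5782, 0.1441, 0.2485]
orientation: [0.0, 0.835, 0.551, -0.001]
ft_force: [0.4, -0.2, -2.4]
grip_width: 0.124
[0.57823471 0.14414166 0.24848343] [ 1.49964065e-05  8.34799733e-01  5.50552936e-01 -9.32831221e-04] 66.80994277265351
0.8 [296.2, 155.7, 349.3, 227.2] ((618.04052734375, -129.0615234375), (181.36257934570312, 107.83111572265625), 19.185462951660156)
```

View pics/s4.png

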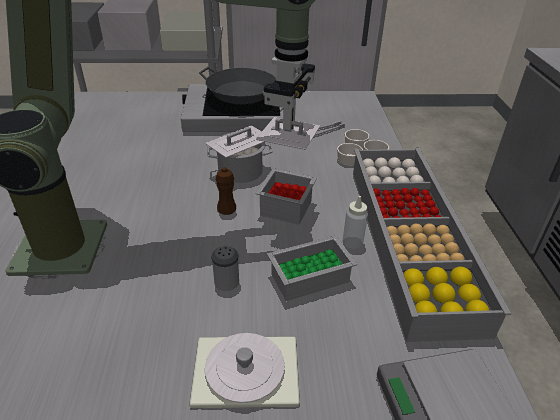

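View pics/t4.png

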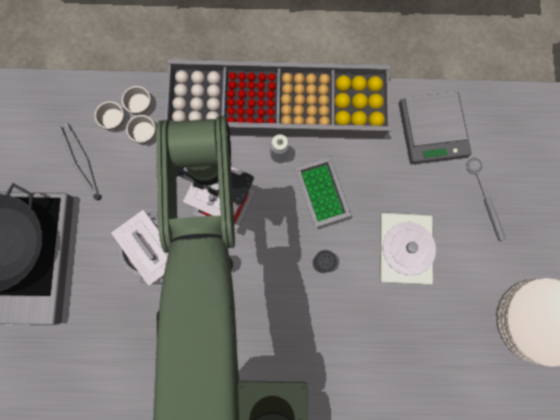

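```bash
cat >> h.py <<'E'
def rect(n,img,x,y,z,w,h,ang,col,S,off):
    a=np.radians(ang);pts=[]
    for sx,sy in((1,1),(-1,1),(-1,-1),(1,-1)):
        u,v=sx*w/2,sy*h/2
        pts.append((proj(n,[x+u*np.cos(a)-v*np.sin(a),y+u*np.sin(a)+v*np.cos(a),z])+.5-off)*S)
    cv2.polylines(img,[np.int32(np.round(np.array(pts)*16))],True,col,1,cv2.LINE_AA,4)
def crop(f,x0,y0,w,h,S):
    return cv2.resize(cv2.imread(f)[y0:y0+h,x0:x0+w],None,fx=S,fy=S,interpolation=cv2.INTER_CUBIC),S,np.array([x0,y0])
E
python3 - <<'E'
from h import *
m=outline_of('lid_square_grip','side')
for q in m[:1]:
    c=np.vstack(cv2.findContours(q['pixels'].astype(np.uint8),0,cv2.CHAIN_APPROX_NONE)[0]).reshape(-1,2)
    print(q['score'],q['box'],cv2.minAreaRect(np.array([at('side',p,.243)[:2] for p in c],np.float32)*1000))
out=[]
for n,f,x,y in(('side','pics/s3.png',250,150),('top','pics/t3.png',185,160)):
    i,S,o=crop(f,x,y,80,80,5)
    rect(n,i,.578,.1447,.08,.132,.132,-23.5,(0,255,0),S,o); rect(n,i,.578,.1447,.08,.108,.108,-23.5,(255,255,0),S,o); out.append(i)
cv2.imwrite('pics/o4.png',np.hstack(out))
out=[]
for n,f,x,y in(('side','pics/s4.png',260,230),('top','pics/t4.png',285,150)):
    i,S,o=crop(f,x,y,100,80,4)
    rect(n,i,.618,-.1308,.065,.180,.108,19.2,(0,0,255),S,o); rect(n,i,.618,-.1308,.065,.156,.084,19.2,(255,255,0),S,o); out.append(i)
cv2.imwrite('pics/o5.png',np.hstack(out))
E
```

```text
0.57 [255.0, 120.6, 319.2, 151.3] ((578.1943969726562, 140.91986083984375), (130.29229736328125, 128.13430786132812), 66.97046661376953)
```

View pics/o4.png

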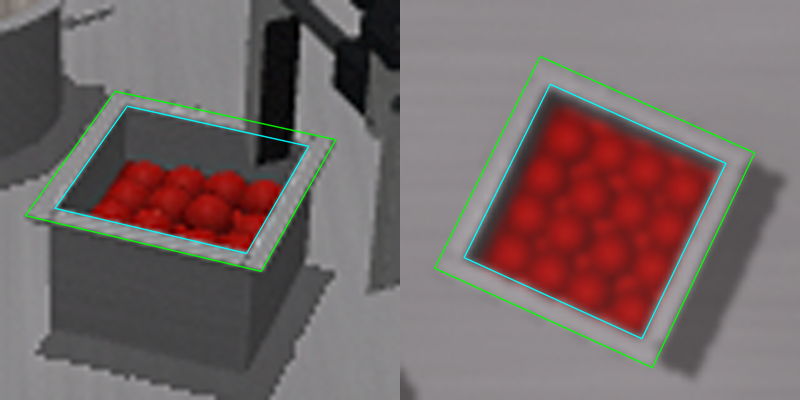

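View pics/o5.png

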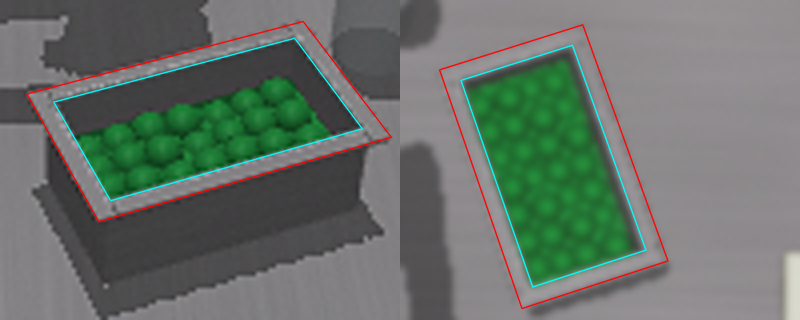

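```bash
python3 -m handwheel '[{"linear":[0,1.5,-20],"spin":0},{"linear":[0,0,-35],"spin":0},{"linear":[0,0,-35],"spin":0},{"linear":[0,0,-30],"spin":0},{"linear":[0,0,-15],"spin":0},{"linear":[0,0,-8],"spin":0},{"linear":[0,0,-5],"spin":0},{"linear":[0,0,0],"spin":0}]'
python3 -m handwheel '[{"linear":[0,0,-3],"spin":0},{"linear":[0,0,-3],"spin":0},{"linear":[0,0,-2],"spin":0},{"linear":[0,0,0],"spin":0},{"linear":[0,0,0],"spin":0}]'
```

```text
t: 18.4
eef_pos: [0.5793, 0.1463, 0.1022]
orientation: [0.0, 0.835, 0.55, 0.001]
ft_force: [0.1, 0.5, -2.1]
grip_width: 0.12
t: 18.9
eef_pos: [0.5785, 0.1464, 0.0935]
orientation: [0.0, 0.835, 0.55, 0.0]
ft_force: [0.8, 0.1, -2.7]
grip_width: 0.123
```

Below the rim by about 6 mm without contact; continue.

```bash
python3 -m handwheel '[{"linear":[0,0,-2],"spin":0},{"linear":[0,0,-1],"spin":0},{"linear":[0,0,0],"spin":0},{"linear":[0,0,0],"spin":0}]'
python3 -m handwheel '[{"linear":[0,0,0],"spin":0},{"linear":[0,0,0],"spin":0},{"linear":[0,0,0],"spin":0},{"linear":[0,0,0],"spin":0},{"linear":[0,0,0],"spin":0},{"linear":[0,0,0],"spin":0},{"linear":[0,0,0],"spin":0},{"linear":[0,0,0],"spin":0},{"linear":[0,0,0],"spin":0}]' 94
python3 -m handwheel '[{"linear":[0,0,10],"spin":0},{"linear":[0,0,30],"spin":0},{"linear":[0,0,40],"spin":0},{"linear":[0,0,40],"spin":0},{"linear":[0,0,25],"spin":0},{"linear":[0,0,15],"spin":0},{"linear":[0,0,0],"spin":0}]'
```

```text
t: 19.3
eef_pos: [0.5784, 0.1464, 0.0903]
orientation: [-0.0, 0.835, 0.55, -0.0]
ft_force: [-0.8, 0.3, -1.5]
grip_width: 0.122
t: 20.2
eef_pos: [0.5785, 0.1464, 0.0904]
orientation: [-0.0, 0.835, 0.55, -0.0]
ft_force: [0.4, -0.0, 0.7]
grip_width: 0.854
t: 20.9
eef_pos: [0.58, 0.1466, 0.2537]
orientation: [0.001, 0.835, 0.55, 0.003]
ft_force: [0.6, -0.7, -0.1]
grip_width: 1.004
```

```bash
python3 -m handwheel '[{"linear":[-6,9,0],"spin":4},{"linear":[-12,18,0],"spin":6},{"linear":[-16,24,0],"spin":7},{"linear":[-16,24,0],"spin":7},{"linear":[-16,24,0],"spin":7},{"linear":[-16,24,0],"spin":7},{"linear":[-16,24,0],"spin":7},{"linear":[-16,24,0],"spin":7},{"linear":[-12,16,0],"spin":7},{"linear":[-6,8,0],"spin":3.5},{"linear":[0,0,0],"spin":0},{"linear":[0,0,0],"spin":0}]'
python3 - <<'E'
from h import *
s=read_state();print(np.degrees(2*np.arctan2(s['orientation'][2],s['orientation'][1])))
a=read_camera('side'); b=read_camera('top')
cv2.imwrite('pics/s5.png',a[:,:,::-1]); cv2.imwrite('pics/t5.png',b[:,:,::-1])
out=[]
for n,f,x,y in(('side','pics/s5.png',200,110),('top','pics/t0.png',0,0)):
    if n=='top': f='pics/top0.png';x,y=100,200
    i,S,o=crop(f,x,y,120,110,3.3)
    rect(n,i,.4475,.342,.109,.176,.104,39.3,(0,255,0),S,o);rect(n,i,.4475,.342,.139,.084,.012,39.3,(0,0,255),S,o)
    rect(n,i,.578,.1447,.084,.128,.128,-23.5,(255,255,0),S,o); out.append(i)
cv2.imwrite('pics/o6.png',np.hstack(out))
E
```

```text
t: 22.1
eef_pos: [0.4458, 0.3408, 0.2488]
orientation: [-0.001, 0.429, 0.903, -0.001]
ft_force: [1.4, -0.3, 0.8]
grip_width: 0.998
129.20374599346124
```

View pics/o6.png

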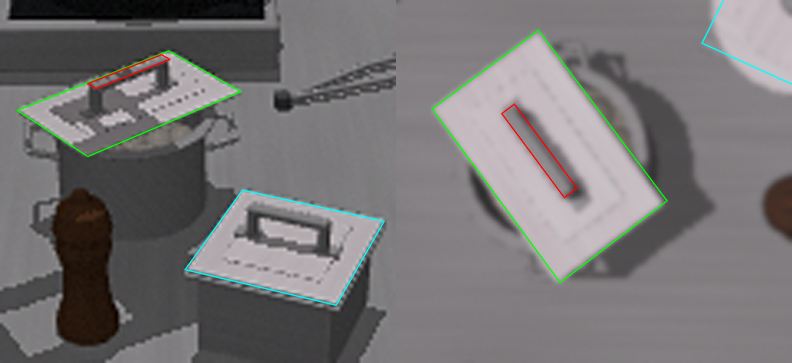

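View pics/t5.png

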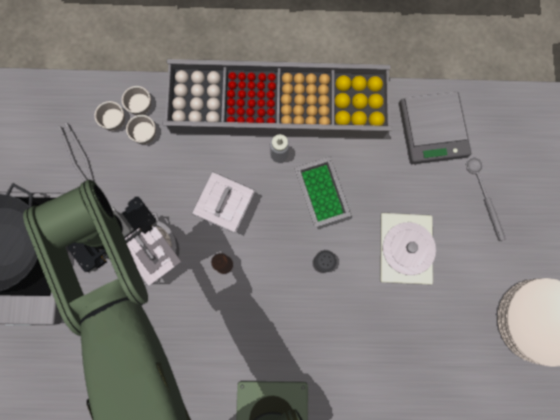

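```bash
python3 -m handwheel '[{"linear":[1.5,1,-20],"spin":0},{"linear":[0,0,-35],"spin":0},{"linear":[0,0,-30],"spin":0},{"linear":[0,0,-25],"spin":0},{"linear":[0,0,-15],"spin":0},{"linear":[0,0,-8],"spin":0},{"linear":[0,0,0],"spin":0},{"linear":[0,0,0],"spin":0}]'
python3 - <<'E'
from h import *
a=read_camera('side')
cv2.imwrite('pics/g5.png',cv2.resize(a[60:220,160:320],None,fx=3.5,fy=3.5)[:,:,::-1])
E
```

```text
t: 23.0
eef_pos: [0.449, 0.3427, 0.1186]
orientation: [0.001, 0.429, 0.903, 0.001]
ft_force: [-0.4, 0.6, 0.6]
grip_width: 1.003
```

View pics/g5.png

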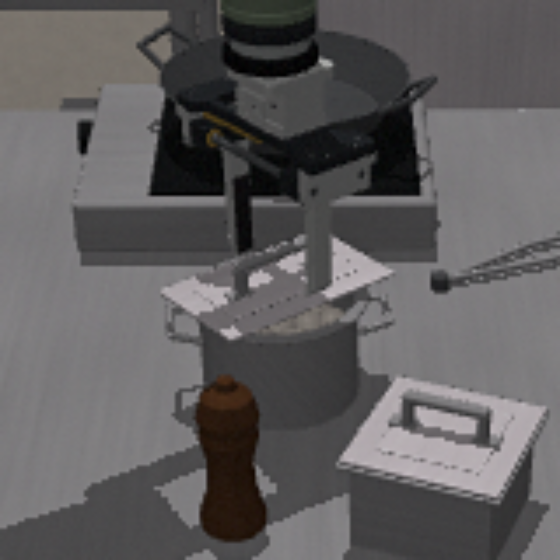

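```bash
python3 -m handwheel '[{"linear":[0,0,-3],"spin":0},{"linear":[0,0,0],"spin":0}]'
python3 -m handwheel '[{"linear":[0,0,0],"spin":0},{"linear":[0,0,0],"spin":0},{"linear":[0,0,0],"spin":0},{"linear":[0,0,0],"spin":0},{"linear":[0,0,0],"spin":0},{"linear":[0,0,0],"spin":0},{"linear":[0,0,0],"spin":0},{"linear":[0,0,0],"spin":0},{"linear":[0,0,0],"spin":0},{"linear":[0,0,0],"spin":0},{"linear":[0,0,0],"spin":0},{"linear":[0,0,0],"spin":0}]' 4 40
python3 -m handwheel '[{"linear":[0,0,5],"spin":0},{"linear":[0,0,15],"spin":0},{"linear":[0,0,25],"spin":0},{"linear":[0,0,30],"spin":0},{"linear":[0,0,30],"spin":0},{"linear":[0,0,20],"spin":0},{"linear":[0,0,10],"spin":0},{"linear":[0,0,0],"spin":0},{"linear":[0,0,0],"spin":0}]'
```

```text
t: 23.25
eef_pos: [0.4483, 0.3426, 0.115]
orientation: [0.0, 0.428, 0.904, 0.0]
ft_force: [0.5, 0.7, 0.4]
grip_width: 1.001
t: 24.45
eef_pos: [0.4479, 0.3426, 0.1145]
orientation: [-0.0, 0.428, 0.904, 0.0]
ft_force: [-0.3, 0.5, 1.4]
grip_width: 0.125
t: 25.35
eef_pos: [0.4474, 0.342, 0.2487]
orientation: [-0.0, 0.428, 0.904, -0.001]
ft_force: [-0.4, -0.7, -3.3]
grip_width: 0.117
```

```bash
python3 -m handwheel '[{"linear":[5,-14,0],"spin":0},{"linear":[10,-28,0],"spin":-2},{"linear":[13,-36,0],"spin":-2},{"linear":[13,-36,0],"spin":-2},{"linear":[13,-36,0],"spin":-2},{"linear":[13,-36,0],"spin":-2},{"linear":[13,-36,0],"spin":-2},{"linear":[13,-36,0],"spin":-2},{"linear":[13,-36,0],"spin":-2},{"linear":[13,-36,0],"spin":-2},{"linear":[13,-36,0],"spin":-2},{"linear":[13,-36,0],"spin":0}]'
python3 -m handwheel '[{"linear":[11,-30,0],"spin":0},{"linear":[9,-26,0],"spin":0},{"linear":[5,-14,0],"spin":0},{"linear":[0,0,0],"spin":0},{"linear":[0,0,0],"spin":0}]'
python3 - <<'E'
from h import *
s=read_state();print(np.degrees(2*np.arctan2(s['orientation'][2],s['orientation'][1])))
a=read_camera('side'); b=read_camera('top')
cv2.imwrite('pics/s6.png',a[:,:,::-1]); cv2.imwrite('pics/t6.png',b[:,:,::-1])
z=s['eef_pos'][2]+.0205-.026
for n in('side','top'):
  for q in outline_of('lid_oblong_grip',n)[:1]:
    c=np.vstack(cv2.findContours(q['pixels'].astype(np.uint8),0,cv2.CHAIN_APPROX_NONE)[0]).reshape(-1,2)
    print(n,q['score'],q['box'],cv2.minAreaRect(np.array([at(n,p,z)[:2] for p in c],np.float32)*1000))
q=outline_of('pot_round','top')[0]
c=max(cv2.findContours(q['pixels'].astype(np.uint8),0,cv2.CHAIN_APPROX_NONE)[0],key=cv2.contourArea).reshape(-1,2)
w=np.array([at('top',p,.095)[:2] for p in c],np.float32)*1000
print('pot',q['score'],q['box'],cv2.fitEllipse(w))
E
```

```text
t: 26.55
eef_pos: [0.592, -0.0621, 0.2476]
orientation: [-0.001, 0.579, 0.815, -0.001]
ft_force: [0.8, 0.1, -3.2]
grip_width: 0.122
t: 27.05
eef_pos: [0.6172, -0.129, 0.2485]
orientation: [-0.001, 0.579, 0.815, 0.0]
ft_force: [0.6, 0.0, -2.6]
grip_width: 0.12
109.24929494569346
side 0.72 [267.8, 175.1, 365.5, 220.2] ((615.556640625, -132.10720825195312), (177.6156005859375, 110.2795181274414), 17.085115432739258)
top 0.91 [299.4, 139.9, 355.5, 196.4] ((625.521728515625, -120.03643035888672), (174.5437774658203, 88.80873107910156), 37.79755401611328)
pot 0.91 [118.0, 210.7, 181.2, 284.2] ((447.2792663574219, 340.35736083984375), (154.72373962402344, 176.53672790527344), 109.4946060180664)
```

View pics/s6.png

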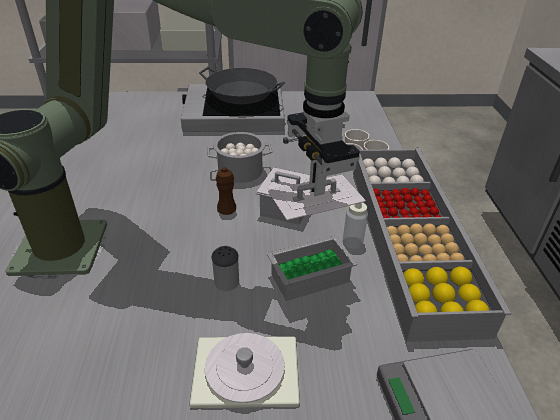

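View pics/t6.png

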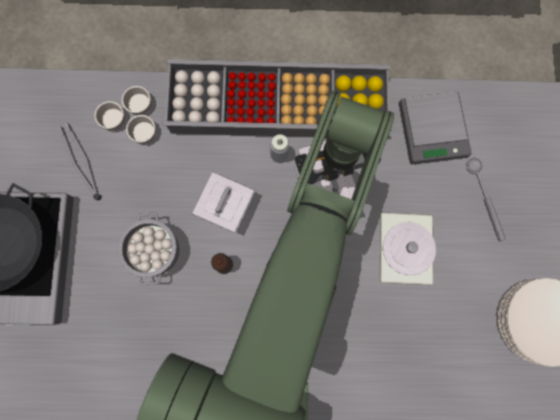

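```bash
python3 -m handwheel '[{"linear":[0.5,-1.5,-20],"spin":0},{"linear":[0,0,-35],"spin":0},{"linear":[0,0,-35],"spin":0},{"linear":[0,0,-35],"spin":0},{"linear":[0,0,-20],"spin":0},{"linear":[0,0,-10],"spin":0},{"linear":[0,0,-6],"spin":0},{"linear":[0,0,0],"spin":0}]'
python3 -m handwheel '[{"linear":[0,0,-3],"spin":0},{"linear":[0,0,-3],"spin":0},{"linear":[0,0,-2],"spin":0},{"linear":[0,0,0],"spin":0},{"linear":[0,0,0],"spin":0}]'
```

```text
t: 28.1
eef_pos: [0.6188, -0.1309, 0.0887]
orientation: [0.0, 0.579, 0.816, 0.0]
ft_force: [-0.3, 0.0, -2.5]
grip_width: 0.121
t: 28.6
eef_pos: [0.6186, -0.1312, 0.0806]
orientation: [0.0, 0.579, 0.815, 0.0]
ft_force: [0.5, -0.2, -1.9]
grip_width: 0.118
```

```bash
python3 -m handwheel '[{"linear":[0,0,-2],"spin":0},{"linear":[0,0,-2],"spin":0},{"linear":[0,0,-1],"spin":0},{"linear":[0,0,0],"spin":0},{"linear":[0,0,0],"spin":0}]'
```

```text
t: 29.1
eef_pos: [0.6184, -0.1311, 0.0754]
orientation: [-0.0, 0.579, 0.815, -0.0]
ft_force: [0.3, -0.0, -2.7]
grip_width: 0.12
```

```bash
python3 -m handwheel '[{"linear":[0,0,0],"spin":0},{"linear":[0,0,0],"spin":0},{"linear":[0,0,0],"spin":0},{"linear":[0,0,0],"spin":0},{"linear":[0,0,0],"spin":0},{"linear":[0,0,0],"spin":0},{"linear":[0,0,0],"spin":0},{"linear":[0,0,0],"spin":0},{"linear":[0,0,0],"spin":0}]' 94
python3 -m handwheel '[{"linear":[0,0,10],"spin":0},{"linear":[0,0,30],"spin":0},{"linear":[0,0,40],"spin":0},{"linear":[0,0,40],"spin":0},{"linear":[0,0,40],"spin":0},{"linear":[0,0,15],"spin":0},{"linear":[0,0,0],"spin":0}]'
python3 - <<'E'
from h import *
a=read_camera('side')
cv2.imwrite('pics/s7.png',a[:,:,::-1])
out=[]
for n,f,x,y in(('side','pics/s7.png',180,320),('side','pics/s7.png',200,120),('top','pics/t6.png',100,195),('top','pics/t6.png',370,200)):
    i,S,o=crop(f,x,y,130,100,3)
    for (cx,cy,z,r,col) in((.447,.342,.095,.078,(0,255,0)),(.447,.342,.095,.066,(255,255,0)),(.4665,-.381,.029,.076,(0,255,0)),(.4665,-.381,.065,.016,(0,0,255))):
        p=[(proj(n,[cx+r*np.cos(t),cy+r*np.sin(t),z])+.5-o)*S for t in np.linspace(0,6.28,60)]
        cv2.polylines(i,[np.int32(np.round(np.array(p)*16))],True,col,1,cv2.LINE_AA,4)
    out.append(i)
cv2.imwrite('pics/o7.png',np.vstack([np.hstack(out[:2]),np.hstack(out[2:])]))
for n in ('top','side'):
  for q in outline_of('lid_round_grip',n)[:1]:
    c=np.vstack(cv2.findContours(q['pixels'].astype(np.uint8),0,cv2.CHAIN_APPROX_NONE)[0]).reshape(-1,2)
    print(n,q['score'],cv2.minEnclosingCircle(np.array([at(n,p,.029)[:2] for p in c],np.float32)*1000))
E
```

```text
t: 30.0
eef_pos: [0.6185, -0.1311, 0.0754]
orientation: [-0.0, 0.579, 0.815, -0.0]
ft_force: [-0.6, -0.8, 0.7]
grip_width: 0.851
t: 30.7
eef_pos: [0.6203, -0.1317, 0.2542]
orientation: [0.003, 0.579, 0.815, 0.001]
ft_force: [-0.2, 0.3, -0.6]
grip_width: 0.999
top 0.93 ((464.586669921875, -380.0346374511719), 75.70206451416016)
side 0.74 ((466.1622314453125, -382.65277099609375), 76.68839263916016)
```

View pics/o7.png

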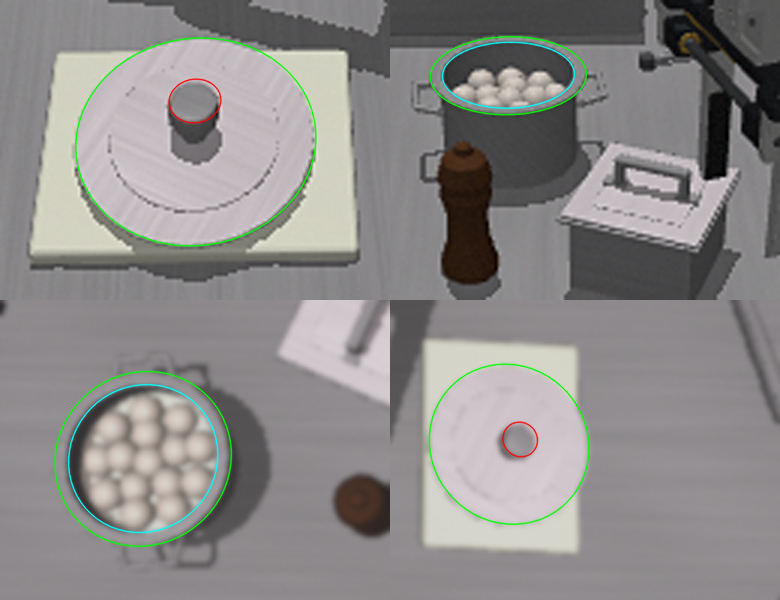

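View pics/s7.png

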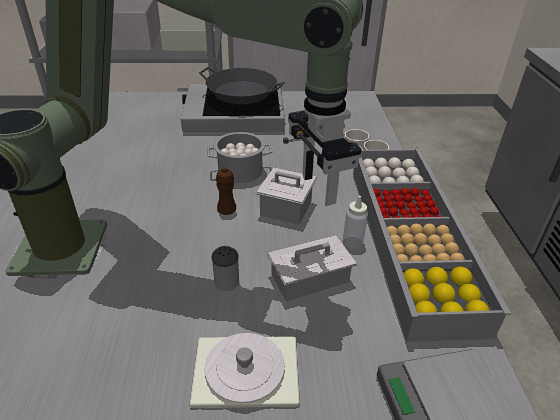

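```bash
python3 -m handwheel '[{"linear":[-7,-12,0],"spin":-4},{"linear":[-15,-25,0],"spin":-5},{"linear":[-18,-30,0],"spin":-5},{"linear":[-18,-30,0],"spin":-5},{"linear":[-18,-30,0],"spin":-5},{"linear":[-18,-30,0],"spin":-5},{"linear":[-18,-30,0],"spin":-5},{"linear":[-18,-30,0],"spin":-5},{"linear":[-14,-23,0],"spin":0},{"linear":[-7,-10,0],"spin":0},{"linear":[0,0,0],"spin":0},{"linear":[0,0,0],"spin":0}]'
```

```text
t: 32.05
eef_pos: [0.4675, -0.3799, 0.2491]
orientation: [-0.001, 0.818, 0.576, 0.0]
ft_force: [-0.0, 0.3, 0.9]
grip_width: 1.001
```

Target TCP z ≈ 0.037 (as at release).

```bash
python3 -m handwheel '[{"linear":[-1,-1,-20],"spin":0},{"linear":[0,0,-35],"spin":0},{"linear":[0,0,-40],"spin":0},{"linear":[0,0,-40],"spin":0},{"linear":[0,0,-35],"spin":0},{"linear":[0,0,-20],"spin":0},{"linear":[0,0,-12],"spin":0},{"linear":[0,0,-8],"spin":0},{"linear":[0,0,0],"spin":0},{"linear":[0,0,0],"spin":0}]'
python3 -m handwheel '[{"linear":[0,0,0],"spin":0},{"linear":[0,0,0],"spin":0},{"linear":[0,0,0],"spin":0},{"linear":[0,0,0],"spin":0},{"linear":[0,0,0],"spin":0},{"linear":[0,0,0],"spin":0},{"linear":[0,0,0],"spin":0},{"linear":[0,0,0],"spin":0},{"linear":[0,0,0],"spin":0},{"linear":[0,0,0],"spin":0}]' 20 35
python3 -m handwheel '[{"linear":[0,0,5],"spin":0},{"linear":[0,0,15],"spin":0},{"linear":[0,0,30],"spin":0},{"linear":[0,0,40],"spin":0},{"linear":[0,0,40],"spin":0},{"linear":[0,0,40],"spin":0},{"linear":[0,0,30],"spin":0},{"linear":[0,0,15],"spin":0},{"linear":[0,0,0],"spin":0}]'
```

```text
t: 33.05
eef_pos: [0.4675, -0.3826, 0.0417]
orientation: [0.001, 0.818, 0.576, 0.0]
ft_force: [1.1, -0.1, 1.1]
grip_width: 1.002
t: 34.05
eef_pos: [0.4665, -0.3819, 0.0404]
orientation: [-0.0, 0.818, 0.575, 0.0]
ft_force: [0.1, 1.5, 0.6]
grip_width: 0.333
t: 34.95
eef_pos: [0.4675, -0.3833, 0.2589]
orientation: [0.003, 0.818, 0.575, 0.0]
ft_force: [0.2, 0.0, -2.7]
grip_width: 0.333
```

```bash
python3 -m handwheel '[{"linear":[0,15,0],"spin":0},{"linear":[-1,28,0],"spin":0},{"linear":[-1,36,0],"spin":0},{"linear":[-1,38,0],"spin":0},{"linear":[-1,38,0],"spin":0},{"linear":[-1,38,0],"spin":0},{"linear":[-1,38,0],"spin":0},{"linear":[-1,38,0],"spin":0},{"linear":[-1,38,0],"spin":0},{"linear":[-1,38,0],"spin":0},{"linear":[-1,38,0],"spin":0},{"linear":[-1,38,0],"spin":0}]'
python3 -m handwheel '[{"linear":[-1,38,0],"spin":0},{"linear":[-1,38,0],"spin":0},{"linear":[-1,38,0],"spin":0},{"linear":[-1,38,0],"spin":0},{"linear":[-1,38,0],"spin":0},{"linear":[-1,38,0],"spin":0},{"linear":[-1,36,0],"spin":0},{"linear":[-1,26,0],"spin":0},{"linear":[0,12,0],"spin":0},{"linear":[0,0,0],"spin":0},{"linear":[0,0,0],"spin":0}]'
python3 - <<'E'
from h import *
a=read_camera('side'); cv2.imwrite('pics/s8.png',a[:,:,::-1]);z=read_state()['eef_pos'][2]+.0146-.026
for q in outline_of('lid_round_grip','side')[:1]:
    c=np.vstack(cv2.findContours(q['pixels'].astype(np.uint8),0,cv2.CHAIN_APPROX_NONE)[0]).reshape(-1,2)
    print(q['score'],q['box'],cv2.minEnclosingCircle(np.array([at('side',p,z)[:2] for p in c],np.float32)*1000))
E
```

```text
t: 36.15
eef_pos: [0.4526, 0.0414, 0.2524]
orientation: [-0.002, 0.818, 0.576, -0.002]
ft_force: [-0.2, -0.4, -3.3]
grip_width: 0.334
t: 37.25
eef_pos: [0.4466, 0.3398, 0.254]
orientation: [0.0, 0.818, 0.575, -0.002]
ft_force: [-0.1, -0.0, -3.0]
grip_width: 0.332
0.7 [212.9, 85.1, 263.9, 116.9] ((441.02252197265625, 339.4176025390625), 86.9985122680664)
```

View pics/s8.png

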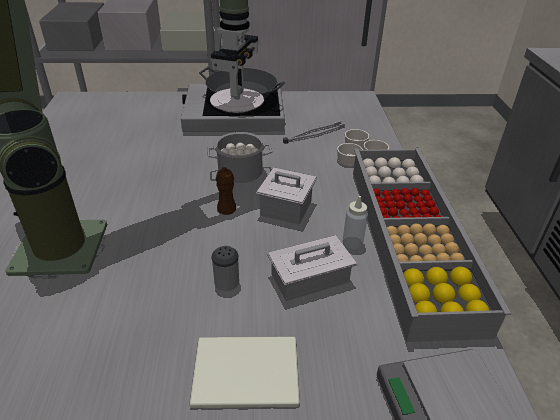

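```bash
python3 -m handwheel '[{"linear":[0.5,1.5,-20],"spin":0},{"linear":[0,0,-35],"spin":0},{"linear":[0,0,-30],"spin":0},{"linear":[0,0,-20],"spin":0},{"linear":[0,0,-12],"spin":0},{"linear":[0,0,-8],"spin":0},{"linear":[0,0,-4],"spin":0},{"linear":[0,0,0],"spin":0}]'
python3 -m handwheel '[{"linear":[0,0,-3],"spin":0},{"linear":[0,0,-3],"spin":0},{"linear":[0,0,-2],"spin":0},{"linear":[0,0,0],"spin":0},{"linear":[0,0,0],"spin":0}]'
```

```text
t: 38.15
eef_pos: [0.4484, 0.3423, 0.1269]
orientation: [0.0, 0.818, 0.575, 0.0]
ft_force: [0.1, 0.1, -2.8]
grip_width: 0.333
t: 38.65
eef_pos: [0.448, 0.3424, 0.1184]
orientation: [-0.0, 0.818, 0.575, -0.0]
ft_force: [0.5, 0.8, -2.4]
grip_width: 0.336
```

```bash
python3 -m handwheel '[{"linear":[0,0,-2],"spin":0},{"linear":[0,0,-2],"spin":0},{"linear":[0,0,-2],"spin":0},{"linear":[0,0,-1],"spin":0},{"linear":[0,0,0],"spin":0},{"linear":[0,0,0],"spin":0}]'
```

```text
t: 39.25
eef_pos: [0.448, 0.3424, 0.1114]
orientation: [0.0, 0.818, 0.575, -0.0]
ft_force: [-0.7, -0.7, -1.8]
grip_width: 0.332
```

```bash
python3 -m handwheel '[{"linear":[0,0,0],"spin":0},{"linear":[0,0,0],"spin":0},{"linear":[0,0,0],"spin":0},{"linear":[0,0,0],"spin":0},{"linear":[0,0,0],"spin":0},{"linear":[0,0,0],"spin":0},{"linear":[0,0,0],"spin":0},{"linear":[0,0,0],"spin":0},{"linear":[0,0,0],"spin":0}]' 94
python3 -m handwheel '[{"linear":[0,0,10],"spin":0},{"linear":[0,0,30],"spin":0},{"linear":[0,0,40],"spin":0},{"linear":[0,0,40],"spin":0},{"linear":[-20,20,0],"spin":0},{"linear":[-30,30,0],"spin":0},{"linear":[-30,30,0],"spin":0},{"linear":[-30,30,0],"spin":0},{"linear":[-30,30,0],"spin":0},{"linear":[-30,30,0],"spin":0},{"linear":[-20,20,0],"spin":0},{"linear":[0,0,0],"spin":0}]'
python3 - <<'E'
from h import *
for n in('side','top'): cv2.imwrite(f'pics/{n}9.png',read_camera(n)[:,:,::-1])
for t,z in [('oblong',.069),('square',.084),('round',.099)]:
  for n in('top','side'):
   for q in outline_of(f'lid_{t}_grip',n)[:1]:
    c=max(cv2.findContours(q['pixels'].astype(np.uint8),0,cv2.CHAIN_APPROX_NONE)[0],key=cv2.contourArea).reshape(-1,2)
    w=np.array([at(n,p,z)[:2] for p in c],np.float32)*1000
    print(t,n,round(q['score'],2),cv2.minAreaRect(w),cv2.minEnclosingCircle(w))
out=[]
for n,f,x,y,w,h in(('side','pics/side9.png',195,120,170,185),('top','pics/top9.png',110,145,250,140)):
    i,S,o=crop(f,x,y,w,h,3)
    rect(n,i,.618,-.1308,.069,.176,.104,19.2,(0,255,0),S,o); rect(n,i,.578,.1447,.084,.128,.128,-23.5,(0,255,0),S,o)
    p=[(proj(n,[.447+.076*np.cos(t),.342+.076*np.sin(t),.099])+.5-o)*S for t in np.linspace(0,6.28,60)]
    cv2.polylines(i,[np.int32(np.round(np.array(p)*16))],True,(0,255,0),1,cv2.LINE_AA,4)
    cv2.imwrite(f'pics/o9{n}.png',i)
E
```

```text
t: 40.15
eef_pos: [0.448, 0.3424, 0.1114]
orientation: [0.0, 0.818, 0.575, -0.0]
ft_force: [0.3, 0.1, 0.0]
grip_width: 1.0
t: 41.35
eef_pos: [0.2551, 0.5347, 0.2322]
orientation: [-0.001, 0.816, 0.577, 0.0]
ft_force: [-0.2, -0.4, 0.7]
grip_width: 0.999
oblong top 0.73 ((617.79541015625, -130.91497802734375), (177.42962646484375, 103.05403900146484), 18.953472137451172) ((618.47314453125, -130.29527282714844), 95.66997528076172)
oblong side 0.71 ((618.3818969726562, -133.313720703125), (177.28829956054688, 106.92584228515625), 19.185712814331055) ((619.1586303710938, -134.75741577148438), 100.31890106201172)
square top 0.82 ((577.5851440429688, 147.3037109375), (130.11517333984375, 131.13897705078125), 66.57484436035156) ((577.233154296875, 146.62033081054688), 89.1681900024414)
square side 0.67 ((579.9407958984375, 144.27197265625), (131.00584411621094, 126.16041564941406), 66.9999008178711) ((579.1340942382812, 142.32595825195312), 84.43461608886719)
round top 0.62 ((447.2210388183594, 343.89190673828125), (149.4690399169922, 149.0160675048828), 1.1245474815368652) ((447.1740417480469, 343.1878356933594), 75.88227081298828)
round side 0.9 ((447.26348876953125, 341.7407531738281), (162.31927490234375, 150.90037536621094), 88.87151336669922) ((451.4736633300781, 341.0335388183594), 82.70166015625)
```

View pics/o9side.png

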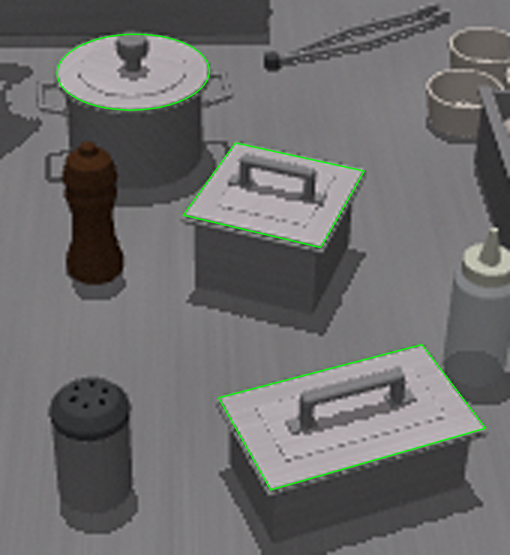

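View pics/o9top.png

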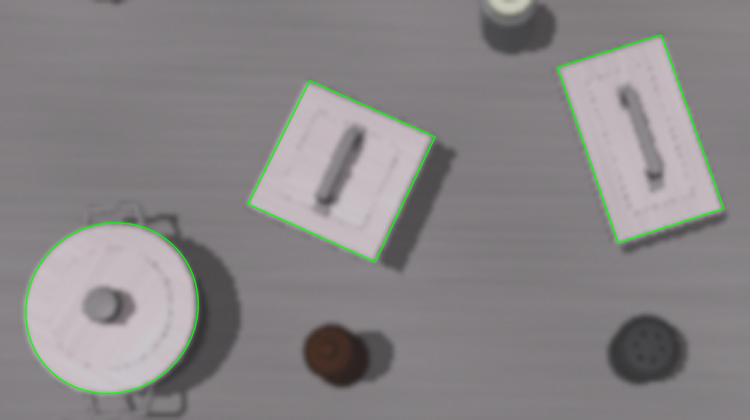

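All three lids coincide with their predicted seated outlines in both views; bystanders are unmoved and the arm is clear.

```bash
python3 -c "
from plant import *
print(job_done())"
```

```text
the job is handed in; nothing more can be done
None
```

I put all three lids on their own containers and handed the job in at about 41.5 s of the 136 s allowed. The hand-in reports no verdict.

**Sequence:** the round lid went to the white board. Then the square lid went to the square pan, the oblong lid to the oblong pan, and the round lid from the board to the pot.

**Final checks:**
- **Seating:** in both cameras the lid outlines match where the seated plates should be.
- **Centring:** lid centres agree with the container centres to about 3 mm, against a limit of 12 mm.
- **Alignment:** the oblong and square lids are in line with their pans within about 1°.
- **Bystanders:** the squeeze bottle, pepper mill and shaker look where they were and upright, judged by eye only. The arm is well clear of everything.

**Disagreements:**
- The top and side cameras differ by 2–3 mm in y throughout, about what the calibration allows; I used the average.
- The enclosing-circle fit to the side view of the round lid put it 4 mm off in x, probably because the knob is included in the outline. The top view and the overlay do not show that offset.
- The networks mislabelled or missed a few things in the first pictures. I replaced those points with outline fits checked against the pictures.

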